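# Seat the round back in a picture frame and turn the buttons over it

## Task

The picture frame lies face down with its round plywood back lying askew on top: with the fingertips, nudge the back across the rim until it drops fully home, flat in its round recess. Then push both brass turn buttons round with a fingertip until each points across the back towards its middle, locking it in. Nothing is to be picked up or lifted, the other things on the table stay where they are, and the hand ends clear.

Things in the scene. Friction and masses are not known exactly. Their poses are not given: they have to be found in the camera images.
- back: Round plywood back: a loose disc, diameter 111 mm, 6 mm thick, about 45 g. Origin: centre of its underside; z up. It starts flat on the frame's back face, its centre 30 to 55 mm from the recess centre, partly over the recess; its edge may overhang the frame. Pushed along it stays level until its centre is about 17 mm from the recess centre, then its leading edge dips in; pushed on, it drops flat.
- recess (a point): Centre of the flat floor of the round recess (116 mm across) in the frame's back. Axes are the frame's: z up, hanger on the +y side, the disc starts on the -y side. The frame is a wooden square 200 x 200 mm centred here, face down on a 230 mm square rubber mat; it cannot shift. Its back face is level, 7.5 mm above this point and 24 mm above the table.
- turn_a (a joint): Angle (rad) of the brass turn button on the frame's -x side. 0: it points across the back to the recess centre. Positive: turned towards the frame's +y side; at 1.57 it lies along the frame's edge. Starts open at 1.2 to 2.0, turns freely past 0 to -2.6, stays where it is left (friction 0.025 N m, under 1 N at the tip). Closing it is clockwise from above.
- turn_b (a joint): Angle (rad) of the brass turn button on the frame's +x side, the mirror image of turn_a: 0 points to the recess centre, positive is turned towards the frame's +y side. Starts open at 1.2 to 2.0; same friction. Closing it is anticlockwise from above.
- turn_a_pivot (a point): Screw of turn button a, 76 mm from the recess centre on the frame's -x side, half-way up the button. Each button is a flat brass bar 13 mm wide (16 mm round the screw) and 5 mm thick with round ends, reaching 46 mm from its screw; its underside is 1 mm above the frame's back face. Axes are the frame's.
- turn_b_pivot (a point): Screw of turn button b, 76 mm from the recess centre on the frame's +x side, otherwise like turn_a_pivot.
- turn_a_tip (a point): Free end of turn button a, half-way up it; x points along the button from the screw to this end.
- turn_b_tip (a point): Free end of turn button b, half-way up it; x points along the button from the screw to this end.
- screwdriver: Bystander, to be left alone: a screwdriver 170 mm long lying along the frame's hanger (+y) side. Origin: at its underside.
- tape: Bystander, to be left alone: a roll of tape, a ring 90 mm across and 24 mm high, near one bare corner of the frame. Origin: the centre of its underside.
- glue: Bystander, to be left alone: a white glue bottle, 42 mm across and 85 mm high, near the other bare corner of the frame. Origin: the centre of its underside.
- tumbler: Bystander, to be left alone: a steel tumbler, 80 mm across and 105 mm high, out to the side. Origin: the centre of its underside.
- notes: Bystander, to be left alone: a pad of paper notes 76 x 76 x 18 mm, near the frame's +x +y corner. Origin: the centre of its underside.
- vase: Bystander, to be left alone: a bud vase with a dried sprig, 54 mm across, about 130 mm high with the sprig, out to the side. Origin: the centre of its underside.
Mind the look-alikes: they are no part of the job. Of the things shaped like the back, the plywood one is meant.

How it is judged:
By the outcome, as a careful person would: the job done as asked, in the order asked, and still so for the second after the job is handed in, with the robot touching nothing.
It also fails if it takes over 58 s, if anything falls off the work surface, if the arm or the gripper's body presses on something with over 40 N, if the wrist force passes 120 N, or if a joint passes its speed limit or range.

## Robot

A 6-joint arm with a two-finger parallel gripper is mounted at the origin on the work surface. World frame = base frame: x ahead of the robot, y to its left, z up, the work surface at z = 0. Lengths are in m, angles in rad, forces in N, time in s.
With the tool pointing down it reaches from about 0.25 to 0.775 m from the base axis. Payload 4 kg.
Tool frame: the origin (TCP) lies between the finger pads; the fingertips stand 11 mm ahead of it and the grasp point (between the pads) lies 8 mm behind it; z points along the fingers, y is the line along which they close (so a half turn about z gives the same grasp; the last joint's range is limited). The gripper opens to 94 mm and grips with 3 to 60 N. Pads are 16 mm wide; open, the fingers measure 119 mm over their backs; the gripper's body (75 mm by 177 mm) begins 78 mm behind the grasp point.
Start: joints at [1.049, 0.087, 1.371, -0, 1.684, -0.103], TCP at [0.224, 0.502, 0.217] pointing down, gripper open.
Joint ranges: [-3.1, 3.1], [-0.76, 2.03], [0.27, 2.55], [-1.08, 4.22], [0.17, 2.65], [-2.57, 2.57]. Speed limits (rad/s): [2.79, 2.79, 3.14, 3.14, 3.14, 3.14].

## Interface

Orientations are given as [roll, pitch, yaw] about the fixed x, y, z axes, in that order (R = Rz(yaw) Ry(pitch) Rx(roll)).
In Python, from plant import * gives the robot as it stands. The module is installed in compiled form; this text tells all that it offers.
- The arm moves only by the tool servo_tool, never from a script. Its argument "increments" is a list that holds one entry, the list of rows, each a list of 7 numbers: the shift along the world's x, y, z in cm, then the turn, a rotation vector about the world's x, y, z in degrees, then the finger opening in cm, from 0 to 9.4. A call has 1 to 8 rows; each row is the pose to reach, as a shift and turn from the pose commanded when the call began; what a row does not reach only later rows make up. A row lasts 1/8 s, in which the tool goes at most 62.5 mm and 10.7 degrees, less where a joint would pass 70% of its speed; a pose out of reach is approached as far as the arm can. A call with a gripper value outside its range is refused whole. The fingers move at their own pace and stop on an object; the grip force is fixed at half the most. Time passes only in rows, so rows that repeat a pose let the fingers close. It gives the time, the measured TCP pose, the force, the opening and the grip force at its end, in the units of the state.
- get_state(): the state, without advancing time (a new reading comes with each control period).
- capture(name): name is "scene" or "top" or "wrist"; returns a dict with "img" (420x560x3 uint8, red, green, blue), "camera_matrix" (3x3 intrinsics, pixels), "dist_coeffs" ([k1, k2, p1, p2, k3] as OpenCV has them; the pictures are not rectified), "R" (3x3) and "t" (3): a world point X has camera coordinates R X + t; the wrist camera has in their place "hand_eye" (4x4, takes a point from camera to tool coordinates, whose origin is the TCP and whose axes are the flange's). Camera axes: x right, y down, z forward; pixel columns grow to the right and rows downward; lengths in m; the calibration is good to about 2 mm. A picture is of the moment at which its call begins: read the wrist's pose just before it. There is no depth.
- job_done(): hands the job in; it is judged then, once.
The state is a dict: "time": time; "qpos": joint angles; "joint_velocities": joint speeds; "joint_efforts": joint torques, N m; "ee_pos": TCP position; "tool_rot": TCP orientation; "force": force on the tool from outside, world axes, zero at the start; "moment": the same for the moment, N m; "opening": finger opening in m; "gripper_force": force on a finger pad.
Only numpy, scipy, OpenCV 4.12 (cv2) and the standard library are available. Lean on these libraries where they do the work, as an engineer would, in place of code of your own. Each camera call takes 0.05 s, during which the arm holds its last target. There are 200 camera calls.

## Working session

There is one attempt and no reset: what is moved stays moved. The work goes in short steps, Python scripts to look and compute and a tool call to move; the robot and the scene stay as the last step left them, time stands still between calls to the robot, and variables do not carry over. Pictures are saved under pics/ and viewed, at most 10 in all, crops included, and the job is handed in when it is done.

Besides the shell and the picture viewer there is one more tool, called after ">>>" as a command line: name --argument value ..., lists and objects as JSON in quotes. servo_tool: Moves the arm, as the interface text tells. Its arguments: {"type":"object","properties":{"increments":{"type":"array","items":{"type":"array","items":{"type":"array","items":{"type":"number"}}}}},"required":["increments"]}

```bash
mkdir -p pics; cat > h.py <<'E'
from plant import *
import numpy as np, cv2
from scipy.spatial.transform import Rotation as Ro
def snap(n,f=None):
    s=get_state(); c=capture(n); c['s']=s
    if 'hand_eye' in c:
        r=np.array(s['tool_rot'],float); T=np.eye(4)
        T[:3,:3]=r if r.shape==(3,3) else Ro.from_euler('xyz',r).as_matrix()
        T[:3,3]=s['ee_pos']; M=np.linalg.inv(T@np.array(c['hand_eye'])); c['R']=M[:3,:3]; c['t']=M[:3,3]
    if f: cv2.imwrite('pics/'+f,np.ascontiguousarray(c['img'][:,:,::-1]))
    return c
def ray(c,p,z):
    p=np.array(p,float).reshape(-1,1,2); R=np.array(c['R']);t=np.array(c['t'])
    u=cv2.undistortPoints(p,np.array(c['camera_matrix']),np.array(c['dist_coeffs']))[:,0]
    d=np.c_[u,np.ones(len(u))]@R; o=-R.T@t
    return o+d*((z-o[2])/d[:,2])[:,None]
def proj(c,X):
    return cv2.projectPoints(np.array(X,float).reshape(-1,3),cv2.Rodrigues(np.array(c['R']))[0],np.array(c['t']),np.array(c['camera_matrix']),np.array(c['dist_coeffs']))[0][:,0]
E
python3 - <<'E'
from h import *
s=get_state();print(s)
a=snap('top','top0.png');b=snap('scene','scene0.png')
print(-np.array(a['R']).T@a['t'],-np.array(b['R']).T@b['t'])
E
```

```text
{'time': 0.0, 'qpos': array([ 1.04890221e+00,  8.79626779e-02,  1.37222596e+00, -9.34380688e-06,
        1.68357671e+00, -1.03130007e-01]), 'joint_velocities': array([-0.00126531, -0.00094513, -0.0018978 , -0.00077204, -0.00048497,
       -0.00036427]), 'joint_efforts': array([ 7.22660188e-04, -3.40172768e+01, -3.02428401e+01,  7.16681150e-02,
        3.29124928e-02, -1.72315367e-04]), 'ee_pos': array([0.22341411, 0.50202153, 0.21531429]), 'tool_rot': array([-3.13943054e+00, -2.14435968e-04,  2.72282727e+00]), 'force': array([-0.83423553,  0.35785255,  0.23572978]), 'moment': array([ 0.03172369,  0.03786951, -0.01161829]), 'gripper_force': 0.0, 'opening': 0.09396316925896238}
[ 0.32777626 -0.01862504  1.40046732] [ 1.15311701 -0.74884783  0.70018212]
```

View pics/top0.png

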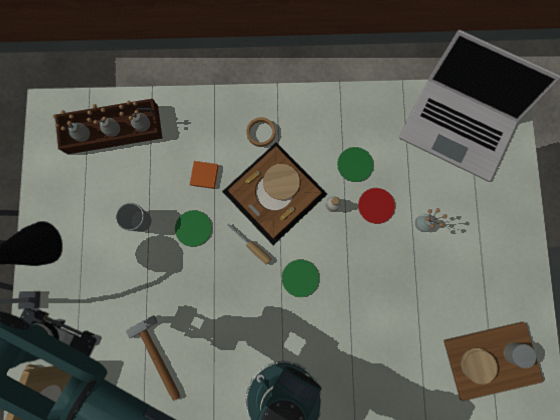

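View pics/scene0.png

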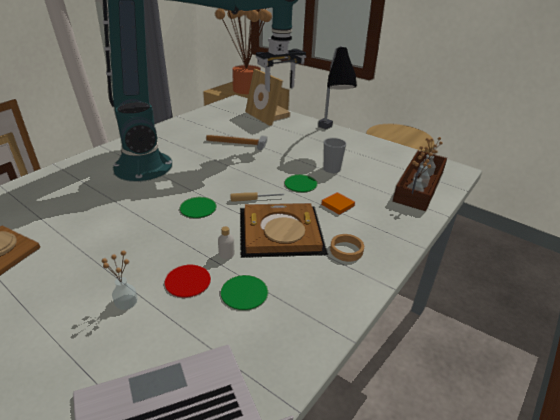

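The top view shows the frame at about (275,195), with the disc at (281,182), button b at (253,177) and button a at (288,213). The hanger side faces lower left, so frame +x points upper left. Next I'll measure it roughly and work out a wrist look.

```bash
python3 - <<'E'
from h import *
a=snap('top')
img=a['img']; sub=np.zeros(img.shape[:2],np.uint8)
g=img.max(axis=2); sub[135:255,210:340]=(g[135:255,210:340]<50)*255
n,l,st,ce=cv2.connectedComponentsWithStats(sub)
i=1+np.argmax(st[1:,2]*st[1:,3]); ys,xs=np.where(l==i); 
r=cv2.minAreaRect(np.c_[xs,ys].astype(np.float32)); bx=cv2.boxPoints(r)
P=ray(a,bx,0.004); print(bx,P.round(4),P.mean(0)); print([np.linalg.norm(P[k]-P[(k+1)%4]) for k in range(4)])
for p,z in (((281,182),.03),((253,177),.0275),((288,213),.0275)): print(ray(a,p,z))
w=snap('wrist'); print(np.array(w['hand_eye']).round(3), w['camera_matrix'])
im=cv2.resize(img[130:260,205:345],None,fx=5,fy=4.5,interpolation=cv2.INTER_CUBIC)
E
```

```text
[[222.12088 191.28516]
 [275.86594 140.22733]
 [326.6741  193.7096 ]
 [272.92905 244.76743]] [[ 0.6102  0.1731  0.004 ]
 [ 0.7688  0.0049  0.004 ]
 [ 0.595  -0.1474  0.004 ]
 [ 0.4424  0.0202  0.004 ]] [0.60411169 0.01268459 0.004     ]
[np.float64(0.23124005148889568), np.float64(0.2310673342061047), np.float64(0.2265937542758101), np.float64(0.22704488995428773)]
[[ 0.62929847 -0.00850261  0.03      ]]
[[0.64739163 0.07610043 0.0275    ]]
[[ 0.53450522 -0.02738411  0.0275    ]]
[[ 0.001 -0.969 -0.248  0.072]
 [ 1.     0.001 -0.001  0.001]
 [ 0.001 -0.248  0.969 -0.168]
 [ 0.     0.     0.     1.   ]] [[350.20621016   0.         282.69118404]
 [  0.         350.20621016 213.80497225]
 [  0.           0.           1.        ]]
```

Wrist look: move the TCP above the frame centre, with tool y along frame x.

>>> servo_tool --increments '[[[4.7, -6.1, 0, 0, 0, -3, 9.4], [9.5, -12.2, 0, 0, 0, -6, 9.4], [14.2, -18.3, 0, 0, 0, -9, 9.4], [19, -24.4, 0, 0, 0, -12, 9.4], [23.7, -30.5, 0, 0, 0, -15, 9.4], [28.5, -36.6, 0, 0, 0, -18, 9.4], [33.2, -42.7, 0, 0, 0, -21, 9.4], [38, -48.9, 0, 0, 0, -22.4, 9.4]]]'

```text
time: 1.2
ee_pos: [0.5315, 0.106, 0.2164]
tool_rot: [3.141, -0.0, 2.331]
force: [-0.5, 0.9, 0.0]
opening: 0.094
gripper_force: 0.0
```

>>> servo_tool --increments '[[[0, 0, 0, 0, 0, 0, 9.4], [0, 0, 0, 0, 0, 0, 9.4]]]'

```text
time: 1.45
ee_pos: [0.5302, 0.1079, 0.2161]
tool_rot: [-3.141, -0.001, 2.331]
force: [0.0, -0.4, -0.2]
opening: 0.0941
gripper_force: 0.0
```

```bash
python3 - <<'E'
from h import *
w=snap('wrist','w1.png'); s=w['s']; print(s['time'],s['ee_pos'],np.degrees(s['tool_rot']),s['force'])
E
```

```text
1.45 [0.53023469 0.10792094 0.21607292] [-1.79975854e+02 -7.17852153e-02  1.33584035e+02] [ 0.04544641 -0.36499628 -0.19840769]
```

View pics/w1.png

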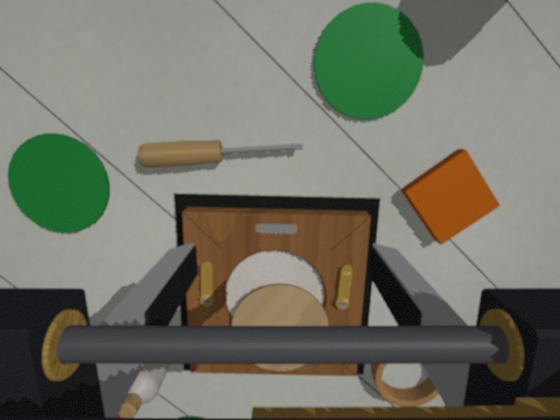

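The wrist view shows the frame square-on. Screw a is at (208,297) with its tip at (207,265); screw b is at (343,301) with its tip at (347,267). The disc arc is centred near (280,330), partly hidden by the gripper bar. I'll measure from this view.

```bash
cat > m.py <<'E'
from h import *
def buttons(w,ref=None):
    hsv=cv2.cvtColor(np.ascontiguousarray(w['img']),cv2.COLOR_RGB2HSV)
    m=cv2.inRange(hsv,(18,120,120),(32,255,255)); m=cv2.morphologyEx(m,cv2.MORPH_OPEN,np.ones((3,3)))
    n,l,st,ce=cv2.connectedComponentsWithStats(m); out=[]
    for i in range(1,n):
        if 60<st[i,4]<6000:
            ys,xs=np.where(l==i); P=ray(w,np.c_[xs,ys],0.030)[:,:2]; r=cv2.minAreaRect((P*1000).astype(np.float32))
            out.append((st[i,:5],np.array(r[0]).round(1),np.array(r[1]).round(1),round(r[2],1),cv2.boxPoints(r).round(1)))
    return out
E
python3 - <<'E'
from m import *
w=snap('wrist')
for b in buttons(w): print(*b[:4])
S=ray(w,[(208,297),(343,301)],.030); T=ray(w,[(207,262),(347,264)],.030)
print(S,T,np.linalg.norm(S[0]-S[1]),S.mean(0)); d=(S[1]-S[0]);print(np.degrees(np.arctan2(d[1],d[0])))
hsv=cv2.cvtColor(np.ascontiguousarray(w['img']),cv2.COLOR_RGB2HSV)
print([ (p,hsv[p[1],p[0]]) for p in [(280,300),(200,230),(270,270),(207,275),(345,275),(280,365)]])
# mat hanger-side corners
print(ray(w,[(176,195),(378,200)],.004), ray(w,[(182,207),(371,212)],.024))
D=ray(w,[(280,283),(232,318),(327,318)],.030);print(D)
E
```

```text
[200 262  13  36 405] [534.1 -16.5] [13.2 42.2] 40.8
[337 265  15  38 395] [647.3  85.4] [12.8 44.3] 39.9
[ 43 322  14  54 282] [ 457.  -211.2] [11.8 74.7] 28.3
[[ 0.5492417  -0.03078753  0.03      ]
 [ 0.66136738  0.06966248  0.03      ]] [[5.21271042e-01 1.77034854e-04 3.00000000e-02]
 [6.32526295e-01 1.03342806e-01 3.00000000e-02]] 0.15054026616555521 [0.60530454 0.01943747 0.03      ]
41.85619950314729
[((280, 300), array([ 18,  88, 154], dtype=uint8)), ((200, 230), array([ 15, 155, 105], dtype=uint8)), ((270, 270), array([ 15,  18, 170], dtype=uint8)), ((207, 275), array([ 21, 152, 134], dtype=uint8)), ((345, 275), array([ 21, 157, 148], dtype=uint8)), ((280, 365), array([ 17,  94, 135], dtype=uint8))]
[[0.44765413 0.02488664 0.004     ]
 [0.61346193 0.17551704 0.004     ]] [[0.46224257 0.02644592 0.024     ]
 [0.61073885 0.16082936 0.024     ]]
[[ 0.59544564  0.03693582  0.03      ]
 [ 0.58592168 -0.03186442  0.03      ]
 [ 0.6636087   0.04244383  0.03      ]]
```

>>> servo_tool --increments '[[[3.2, -3.6, -1, 0, 0, 0, 5], [6.5, -7.2, -2, 0, 0, 0, 5], [9.8, -10.9, -3, 0, 0, -1, 5], [13, -14.5, -4, 0, 0, -1.3, 5], [16.3, -18.1, -5, 0, 0, -1.3, 5], [16.3, -18.1, -5, 0, 0, -1.3, 5], [16.3, -18.1, -5, 0, 0, -1.3, 5]]]'

```text
time: 2.42
ee_pos: [0.6932, -0.0713, 0.1667]
tool_rot: [3.141, -0.001, 2.311]
force: [-0.2, 0.0, -0.1]
opening: 0.0505
gripper_force: 0.0
```

```bash
python3 - <<'E'
from m import *
w=snap('wrist','w2.png'); s=w['s']; print(s['time'],s['ee_pos'],np.degrees(s['tool_rot']),s['force'])
for b in buttons(w): print(*b[:4])
E
```

```text
2.425 [ 0.69323981 -0.07133147  0.16666618] [ 1.79983600e+02 -4.97083514e-02  1.32419127e+02] [-0.19798707  0.03655477 -0.06779554]
[ 172    0   20   70 1044] [538.9 -21. ] [15.4 51. ] 38.9
[ 360    0   22   71 1020] [650.4  80.5] [14.2 51.6] 40.9
[151 314  14  66 372] [ 697.2 -261.4] [10.5 76. ] 33.4
```

View pics/w2.png

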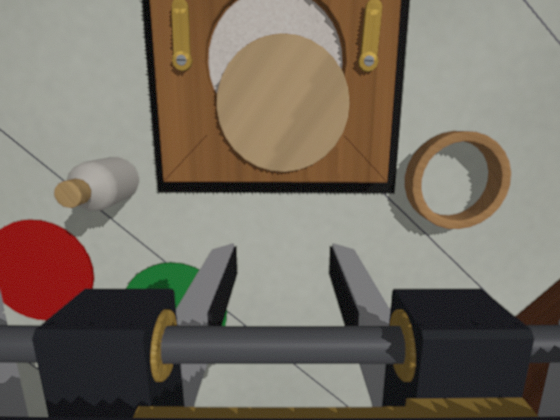

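The disc spans x 217–350 and y 34–172, the screws are at (181,61) and (369,61), and the frame's front corners are at (163,181) and (390,182). The fingers are clear of everything.

```bash
python3 - <<'E'
from m import *
w=snap('wrist')
S=ray(w,[(181,61),(369,61)],.031)[:,:2]; D=ray(w,[(217,102),(350,102),(283,34),(283,172)],.030)[:,:2]
C=ray(w,[(163,181),(390,182)],.024)[:,:2]
d=S[1]-S[0]; th=np.arctan2(d[1],d[0]);d2=C[1]-C[0]
print('screws',S,np.linalg.norm(d),np.degrees(th),'edge',np.linalg.norm(d2),np.degrees(np.arctan2(d2[1],d2[0])))
ex=np.array([np.cos(th),np.sin(th)]);ey=np.array([-ex[1],ex[0]])
print('centre',S.mean(0),C.mean(0)+.1*ey)
for P in (D[:2],D[2:]): print(np.linalg.norm(P[0]-P[1]),P.mean(0))
dc=D.mean(0)-S.mean(0); print('disc in frame',dc@ex,dc@ey,'tcp',(w['s']['ee_pos'][:2]-S.mean(0))@ex,(w['s']['ee_pos'][:2]-S.mean(0))@ey)
E
```

```text
screws [[ 0.55097067 -0.03618907]
 [ 0.66324517  0.06653499]] 0.15217686047084736 42.456539343453336 edge 0.20378898506652807 42.21253342112313
centre [0.60710792 0.01517296] [0.60733556 0.01599968]
0.11082546761519 [ 0.63365556 -0.00359216]
0.11041710831047384 [ 0.63556442 -0.00629604]
disc in frame 0.006711105548070388 -0.033406898093321945 tcp 0.005288376909605728 -0.12185275150437183
```

>>> servo_tool --increments '[[[-0.2, -0.2, -5, 0, 0, 0, 5], [-0.2, -0.2, -9.5, 0, 0, 0, 5], [-0.2, -0.2, -12.8, 0, 0, 0, 5], [-0.2, -0.2, -12.8, 0, 0, 0, 5], [-0.2, -0.2, -12.8, 0, 0, 0, 5]]]'

```text
time: 3.15
ee_pos: [0.6927, -0.0746, 0.0413]
tool_rot: [3.139, 0.003, 2.31]
force: [-0.3, 0.6, 0.6]
opening: 0.0499
gripper_force: 0.0
```

>>> servo_tool --increments '[[[0, 0, 0, 0, 0, 0, 5], [0, 0, 0, 0, 0, 0, 5]]]'

```text
time: 3.4
ee_pos: [0.6926, -0.0754, 0.0407]
tool_rot: [3.139, 0.003, 2.309]
force: [-0.6, -0.3, 0.8]
opening: 0.0498
gripper_force: 0.0
```

```bash
python3 - <<'E'
from m import *
for i in range(3):
    w=snap('scene'); print(w['s']['ee_pos'],w['s']['force'])
cv2.imwrite('pics/s1.png',cv2.resize(w['img'][190:270,220:350,::-1],None,fx=6,fy=6,interpolation=cv2.INTER_CUBIC))
E
```

```text
[ 0.69263961 -0.07536017  0.0406695 ] [-0.62380449 -0.2641037   0.84713054]
[ 0.69237063 -0.07537402  0.04014557] [-0.52989819 -0.29633164  0.00939117]
[ 0.69211618 -0.07539004  0.03963578] [-0.24040156 -1.53027519 -0.53648024]
```

View pics/s1.png

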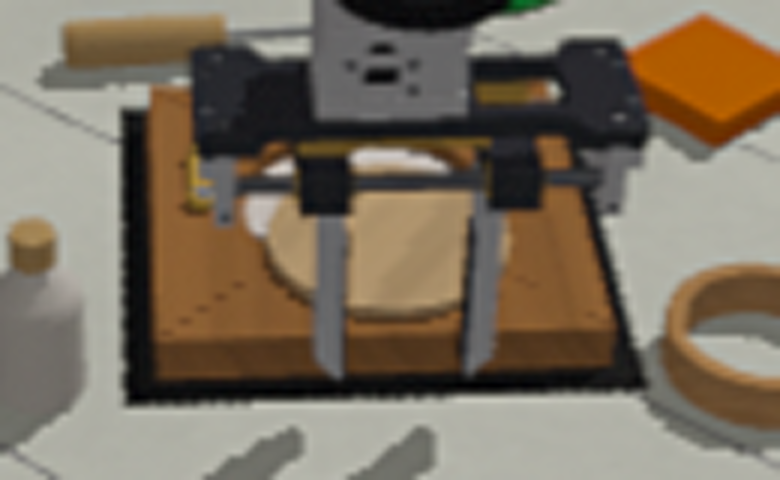

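The fingers sit just in front of the rim, at disc height and either side of the disc's middle. I'll push in stages along frame +y.

>>> servo_tool --increments '[[[-0.8, 0.65, -0.2, 0, 0, 0, 5], [-1.5, 1.4, -0.2, 0, 0, 0, 5], [-2.2, 2.1, -0.2, 0, 0, 0, 5], [-2.8, 2.85, -0.2, 0, 0, 0, 5], [-3.2, 3.3, -0.2, 0, 0, 0, 5], [-3.5, 3.6, -0.2, 0, 0, 0, 5], [-3.8, 3.95, -0.2, 0, 0, 0, 5], [-3.8, 3.95, -0.2, 0, 0, 0, 5]]]'

```text
time: 4.55
ee_pos: [0.6534, -0.0356, 0.0365]
tool_rot: [3.142, -0.0, 2.309]
force: [-0.1, -0.3, -0.1]
opening: 0.05
gripper_force: 0.0
```

```bash
cat >> m.py <<'E'
th=np.radians(42.4);C=np.array([.607,.0155]);ex=np.array([np.cos(th),np.sin(th)]);ey=np.array([-ex[1],ex[0]])
def fr(p): d=np.asarray(p)[...,:2]-C; return np.stack([d@ex,d@ey],-1).round(4)
def look(f=None,fx=1):
    w=snap('wrist',f); s=w['s']; print(round(s['time'],2),'tcp frame',fr(s['ee_pos']),'z',s['ee_pos'][2].round(4),'yaw',np.degrees(s['tool_rot'][2]).round(1),'F',s['force'].round(1)); return w
E
python3 - <<'E'
from m import *
w=look('w3.png')
E
```

```text
4.55 tcp frame [-0.0002 -0.069 ] z 0.0365 yaw 132.3 F [-0.1 -0.3 -0.1]
```

View pics/w3.png

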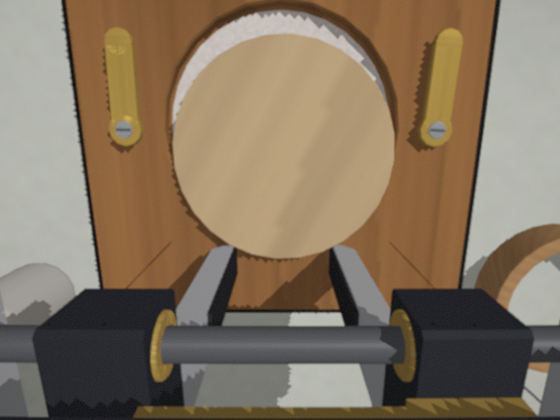

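The disc is now in contact with both fingers and about 12 mm short of home, with its leading edge starting in. Buttons are still untouched. Continuing the push.

>>> servo_tool --increments '[[[-0.2, 0.2, 0, 0, 0, 0, 5], [-0.4, 0.4, 0, 0, 0, 0, 5], [-0.55, 0.6, 0, 0, 0, 0, 5], [-0.65, 0.75, 0, 0, 0, 0, 5], [-0.75, 0.85, 0, 0, 0, 0, 5], [-0.75, 0.85, 0, 0, 0, 0, 5]]]'

```text
time: 5.35
ee_pos: [0.646, -0.0271, 0.0366]
tool_rot: [3.141, 0.0, 2.309]
force: [0.3, 0.5, 0.2]
opening: 0.05
gripper_force: 0.0
```

```bash
python3 - <<'E'
from m import *
w=look('w4.png')
E
```

```text
5.35 tcp frame [ 0.0001 -0.0578] z 0.0366 yaw 132.3 F [0.3 0.5 0.2]
```

View pics/w4.png

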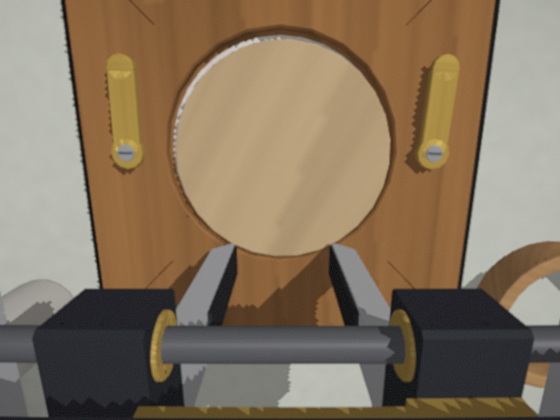

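```bash
cat >> m.py <<'E'
def disc(w,c0,lo=(8,40,110),hi=(24,125,255)):
    hsv=cv2.cvtColor(np.ascontiguousarray(w['img']),cv2.COLOR_RGB2HSV); m=cv2.inRange(hsv,lo,hi)
    m=cv2.morphologyEx(m,cv2.MORPH_OPEN,np.ones((5,5))); n,l,st,ce=cv2.connectedComponentsWithStats(m); i=l[c0[1],c0[0]]
    cs,_=cv2.findContours((l==i).astype(np.uint8),cv2.RETR_EXTERNAL,cv2.CHAIN_APPROX_NONE); c=cv2.convexHull(max(cs,key=cv2.contourArea))[:,0]
    print('disc bbox',st[i])
    for z in (.0225,.030):
        P=fr(ray(w,c,z))*1000; e=cv2.fitEllipse(P.astype(np.float32)); print(z,np.round(e[0],1),np.round(e[1],1),round(e[2]))
    return c
E
python3 - <<'E'
from m import *
w=look(); disc(w,(282,150))
print(fr(ray(w,[(126,153),(434,153)],.031)),fr(ray(w,[(120,56),(446,56)],.031)))
E
```

```text
5.4 tcp frame [ 0.0001 -0.0579] z 0.0365 yaw 132.3 F [-0.  -1.1  0.6]
disc bbox [  175    38   216   219 36894]
0.0225 [ 1.  -1.2] [110.4 111. ] 137
0.03 [ 1.  -0.5] [105.8 106.5] 136
[[-0.0758  0.0008]
 [ 0.0753  0.0006]] [[-0.0738  0.045 ]
 [ 0.0763  0.0448]]
```

The disc is home: taken at z = 22.5 mm it measures 110.4 × 111 mm and is centred within about 1.5 mm. Next I'll back off, rise, close the fingers, and compute arcs for the buttons.

>>> servo_tool --increments '[[[0.5, -0.6, 0, 0, 0, 0, 5], [0.5, -0.6, 2, 0, 0, 0, 5], [0.5, -0.6, 5, 0, 0, 0, 2], [-3, -0.5, 5, 0, 0, 0, 0], [-7, -0.2, 5, 0, 0, 0, 0], [-11, 0, 5, 0, 0, 0, 0], [-14.5, 0.2, 5, 0, 0, 0, 0], [-14.5, 0.2, 5, 0, 0, 0, 0]]]'

```text
time: 6.45
ee_pos: [0.4999, -0.0252, 0.088]
tool_rot: [3.14, 0.001, 2.309]
force: [-0.4, 0.6, 0.6]
opening: 0.0002
gripper_force: 0.0
```

```bash
python3 - <<'E'
from m import *
w=look(); p0=w['s']['ee_pos'][:2]; print(w['s']['opening'])
def W(q): return C+q[0]*ex+q[1]*ey
for nm,sg in (('a',-1),('b',1)):
    st=W((sg*.106,.042)); print(nm,'start',st.round(4),'shift from now cm',((st-p0)*100).round(2))
    for f in (1.57,1.35,1.1,.85,.6,.4,.2,0):
        x=-12.5+34*np.cos(f)-6.5*np.sin(f)-76; y=8+34*np.sin(f)+6.5*np.cos(f)
        q=W((-sg*x/1000,y/1000)); print(f,np.round((-sg*x,y),1),((q-st)*100).round(2))
E
```

```text
6.45 tcp frame [-0.1065  0.0422] z 0.088 yaw 132.3 F [-0.4  0.6  0.6]
0.00015779369688709267
a start [ 0.5004 -0.025 ] shift from now cm [0.05 0.02]
1.57 [-95.  42.] [0.81 0.74]
1.35 [-87.4  42.6] [1.33 1.3 ]
1.1 [-78.9  41.2] [2.05 1.77]
0.85 [-70.9  37.8] [2.87 2.06]
0.6 [-64.1  32.6] [3.73 2.13]
0.4 [-59.7  27.2] [4.41 2.03]
0.2 [-56.5  21.1] [5.07 1.8 ]
0 [-54.5  14.5] [5.66 1.44]
b start [0.657 0.118] shift from now cm [15.7  14.31]
1.57 [95. 42.] [-0.81 -0.74]
1.35 [87.4 42.6] [-1.41 -1.21]
1.1 [78.9 41.2] [-1.95 -1.88]
0.85 [70.9 37.8] [-2.31 -2.67]
0.6 [64.1 32.6] [-2.46 -3.52]
0.4 [59.7 27.2] [-2.42 -4.21]
0.2 [56.5 21.1] [-2.25 -4.88]
0 [54.5 14.5] [-1.95 -5.5 ]
```

>>> servo_tool --increments '[[[0, 0, -2.5, 0, 0, 0, 0], [0, 0, -4.2, 0, 0, 0, 0], [0, 0, -5, 0, 0, 0, 0], [0, 0, -5.05, 0, 0, 0, 0], [0, 0, -5.05, 0, 0, 0, 0]]]'

```text
time: 7.12
ee_pos: [0.5017, -0.0253, 0.0366]
tool_rot: [3.141, 0.001, 2.309]
force: [-0.3, 0.3, 0.3]
opening: 0.0004
gripper_force: 0.0
```

>>> servo_tool --increments '[[[0.8, 0.75, 0, 0, 0, 0, 0], [1.35, 1.3, 0, 0, 0, 0, 0], [2.05, 1.75, 0, 0, 0, 0, 0], [2.85, 2.05, 0, 0, 0, 0, 0], [3.75, 2.15, 0, 0, 0, 0, 0], [4.4, 2.05, 0, 0, 0, 0, 0], [5.05, 1.8, 0, 0, 0, 0, 0], [5.4, 1.6, 0, 0, 0, 0, 0]]]'

```text
time: 8.12
ee_pos: [0.5555, -0.0095, 0.0358]
tool_rot: [3.141, -0.0, 2.309]
force: [-1.2, 1.9, 0.8]
opening: 0.0006
gripper_force: 0.9
```

>>> servo_tool --increments '[[[0, 0, 0, 0, 0, 0, 0], [0, 0, 0, 0, 0, 0, 0]]]'

```text
time: 8.38
ee_pos: [0.555, -0.0098, 0.036]
tool_rot: [-3.141, 0.001, 2.309]
force: [-0.9, 0.1, -0.4]
opening: 0.0004
gripper_force: 0.0
```

```bash
python3 - <<'E'
from m import *
w=look('w5.png')
E
```

```text
8.38 tcp frame [-0.0554  0.0164] z 0.036 yaw 132.3 F [-0.9  0.1 -0.4]
```

View pics/w5.png

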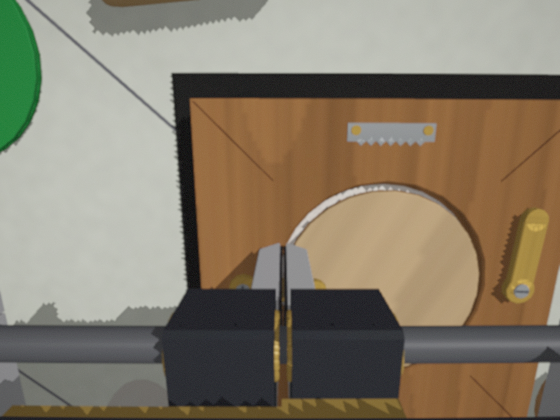

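Button a has swung almost across. One last 2 mm, then back off, rise and go to button b.

>>> servo_tool --increments '[[[0.07, -0.07, 0, 0, 0, 0, 0], [0.13, -0.15, 0, 0, 0, 0, 0], [0.13, -0.15, 0, 0, 0, 0, 0], [0.13, -0.15, 0, 0, 0, 0, 0], [-0.6, 0.6, 0, 0, 0, 0, 0], [-0.6, 0.6, 2.5, 0, 0, 0, 0], [-0.6, 0.6, 5, 0, 0, 0, 0]]]'

```text
time: 9.3
ee_pos: [0.5484, -0.003, 0.0862]
tool_rot: [-3.141, -0.0, 2.309]
force: [-0.0, 0.2, -0.1]
opening: 0.0001
gripper_force: 0.0
```

>>> servo_tool --increments '[[[3.6, 4, 0.5, 0, 0, 0, 0], [7.2, 8, 0.5, 0, 0, 0, 0], [10.8, 12.1, 0.5, 0, 0, 0, 0], [10.8, 12.1, 0, 0, 0, 0, 0], [10.8, 12.1, -2.5, 0, 0, 0, 0], [10.8, 12.1, -4.2, 0, 0, 0, 0], [10.8, 12.1, -4.9, 0, 0, 0, 0], [10.8, 12.1, -4.9, 0, 0, 0, 0]]]'

```text
time: 10.3
ee_pos: [0.6565, 0.1172, 0.0366]
tool_rot: [-3.141, -0.0, 2.309]
force: [1.0, 0.3, 0.2]
opening: 0.0003
gripper_force: 0.0
```

>>> servo_tool --increments '[[[0, 0, 0, 0, 0, 0, 0]]]'

```text
time: 10.42
ee_pos: [0.6577, 0.1175, 0.0382]
tool_rot: [3.14, 0.001, 2.309]
force: [0.4, -0.1, 0.9]
opening: 0.0005
gripper_force: 0.0
```

```bash
python3 - <<'E'
from m import *
w=look()
E
```

```text
10.43 tcp frame [0.1062 0.0412] z 0.0382 yaw 132.3 F [ 0.4 -0.1  0.9]
```

>>> servo_tool --increments '[[[-0.8, -0.75, 0, 0, 0, 0, 0], [-1.4, -1.2, -0.05, 0, 0, 0, 0], [-1.95, -1.9, -0.1, 0, 0, 0, 0], [-2.3, -2.65, -0.1, 0, 0, 0, 0], [-2.45, -3.5, -0.1, 0, 0, 0, 0], [-2.4, -4.2, -0.1, 0, 0, 0, 0], [-2.25, -4.85, -0.1, 0, 0, 0, 0], [-2, -5.3, -0.1, 0, 0, 0, 0]]]'

```text
time: 11.48
ee_pos: [0.6369, 0.0639, 0.0355]
tool_rot: [-3.14, -0.001, 2.309]
force: [-3.4, 0.5, 0.1]
opening: 0.0005
gripper_force: 1.4
```

>>> servo_tool --increments '[[[0.05, -0.1, 0, 0, 0, 0, 0], [0.05, -0.15, 0, 0, 0, 0, 0], [0.05, -0.15, 0, 0, 0, 0, 0]]]'

```text
time: 11.85
ee_pos: [0.6372, 0.0633, 0.0356]
tool_rot: [-3.141, -0.0, 2.309]
force: [-2.2, 0.4, -0.1]
opening: 0.0006
gripper_force: 1.0
```

```bash
python3 - <<'E'
from m import *
w=look()
E
```

```text
11.85 tcp frame [0.0546 0.0149] z 0.0356 yaw 132.3 F [-2.2  0.4 -0.1]
```

>>> servo_tool --increments '[[[-0.7, 0.75, 0, 0, 0, 0, 0], [-0.7, 0.75, 3, 0, 0, 0, 0], [-0.7, 0.75, 7, 0, 0, 0, 0], [0.7, -3.5, 9, 0, 0, 0, 0], [2.2, -7.7, 10, 0, 0, 0, 0], [3.8, -12.1, 10, 0, 0, 0, 0], [3.8, -12.1, 10, 0, 0, 0, 0], [3.8, -12.1, 10, 0, 0, 0, 0]]]'

```text
time: 12.9
ee_pos: [0.6757, -0.0571, 0.1361]
tool_rot: [3.141, 0.0, 2.309]
force: [0.3, 1.3, 0.5]
opening: 0.0003
gripper_force: 0.0
```

```bash
python3 - <<'E'
from m import *
w=look('w6.png')
for b in buttons(w): print(*b[:3],fr(b[1]/1000),'ang', [fr(p/1000) for p in b[4]])
disc(w,(282,110))
E
```

```text
12.9 tcp frame [ 0.0018 -0.0999] z 0.1361 yaw 132.3 F [0.3 1.3 0.5]
[ 166   74   72   25 1155] [564.9 -23.3] [52.7 14.9] [-0.0573 -0.0003] ang [array([-0.0831,  0.0087]), array([-0.084 , -0.0062]), array([-0.0313, -0.0092]), array([-0.0305,  0.0056])]
[ 319   74   73   24 1180] [648.8  53.4] [53.3 15.5] [ 0.0564 -0.0002] ang [array([0.0296, 0.007 ]), array([ 0.03  , -0.0085]), array([ 0.0833, -0.0073]), array([0.0829, 0.0082])]
[275 313   4  18  65] [ 736.9 -130.8] [ 2.6 16.8] [-0.0027 -0.1956] ang [array([-0.004 , -0.1873]), array([-0.0041, -0.204 ]), array([-0.0015, -0.2041]), array([-0.0014, -0.1872])]
[274 355   5  24  96] [ 767.5 -165.4] [ 3.6 24.5] [-0.0035 -0.2418] ang [array([-0.0052, -0.2295]), array([-0.0053, -0.2541]), array([-0.0017, -0.2541]), array([-0.0016, -0.2296])]
disc bbox [  208     8   145   154 16230]
0.0225 [ 0.9 -1.4] [110.7 111.1] 147
0.03 [ 1.  -2.1] [107.7 108.2] 149
```

View pics/w6.png

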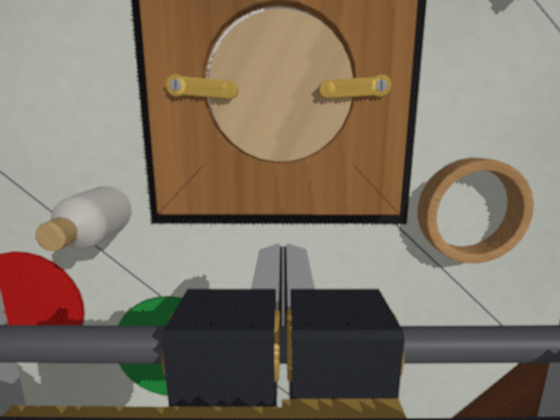

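The disc is flat in its recess, and both buttons point across it to within about 4°. The glue and tape are where they were, and the hand is clear.

```bash
python3 -c "
from plant import *
print(job_done())"
```

```text
the job is handed in; nothing more can be done
None
```

I handed the job in at about 13 s: the plywood back is flat in its recess, both turn buttons point across it to within about 4° of its middle, and the hand is clear with nothing else touched.

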